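# Fish a short column out of a narrow rack lane with a hooked pick

### The job

The short column has slid deep into one of the narrow lanes of the aluminium column rack, where fingers cannot get at it. Take the hooked pick from its stand, reach the hook in behind the short column and drag it right out of the lane onto the rack's front tray, without touching it with the gripper; then lay the pick back in both saddles of its stand, hook hanging down over the same end as before. Leave the two long columns, the bottle, the jar and the wrench where they are.

Things in the scene. Friction and masses are not known exactly. Their poses are not given: they have to be found in the camera images.
- rack: Fixed aluminium block with 3 lanes. Origin on the table below the middle of the lane mouths; x runs into the lanes, z up. Lanes go along x from the mouth (x = 0) to a back wall at x = 125 mm, centred at y = -32, 0, +32 mm, 18 mm wide, open above and at the mouth. Lane floor 12 mm, wall tops 48 mm above the table. Block 135 mm long, 110 mm wide in y.
- tray (a point): Centre of the floor of the rack's grey front tray; axes as the rack's. Level with the lane floors (12 mm above the table); 120 mm along x, from the mouths (x = +60 mm from here) outwards, 110 mm wide in y; its three outer sides have a rim 4 mm thick and 6 mm high.
- stand: Fixed pick stand, origin on the table. Base plate 8 mm thick, x = -83 to +67 mm, 50 mm wide in y. Two posts, 10 mm thick in x, 32 mm wide in y, at x = -62 and +43 mm; each has a saddle on top: floor 66 mm above the table, between cheeks 22 mm apart that end 78 mm above the table.
- pick_place (a point): Where the pick's grip point belongs when the pick lies in the stand: 75 mm above the stand's origin. The pick lies along the stand's x, hook to +x; at the start its grip point is within 4 mm of here.
- pick_grip (a point): Grip point of the right-angle hooked pick (110 g, balanced within 15 mm of here): on its axis, half-way up the handle, between the stand's posts. x points to the hook, z up. Aluminium handle 14 mm wide (y), 18 mm high (z), x = -80 to +52 mm; then a 5 mm round steel shaft along the axis to x = 160 mm, where it bends straight down (-z).
- hook_tip (a point): Lowest point of the pick's down-turned prong, a 5 mm round rod with a rounded end: at x = 160, y = 0, z = -52.5 mm from the grip point. Same axes as the grip point.
- short_rear (a point): Centre of the rear end face of the short column: steel tube 50 mm long with a hexagonal nut at each end (12 mm high as it lies, 14 mm wide), 30 to 65 g. x points to the rear along the column, which reaches from here to x = -50 mm. It lies flat, wholly inside one of the lanes, rear towards the back wall and 30 to 55 mm short of it.
- long_a_rear (a point): Centre of the rear end face of a long column, as the short one but 110 mm long (from here to x = -110 mm) and 85 g; it lies in another lane with its front end sticking out over the tray. To be left alone.
- long_b_rear (a point): Same for the second long column, in the remaining lane. To be left alone.
- solvent_bottle: Standing glass bottle, 56 mm in diameter, 100 mm high, origin under its middle. To be left alone.
- small_jar: Standing amber jar, 44 mm in diameter, 55 mm high, origin under its middle. To be left alone.
- wrench: Steel wrench 140 mm long lying on the table along its x, origin at its middle. To be left alone.
Things that resemble listed ones, but are neither listed nor needed, are in the scene too. Of the things shaped like the part that bears pick_grip, the aluminium one is meant. What is meant by the stand is not orange, and is the larger of those in its own colour.

How it is judged:
By the outcome, as a careful person would: the job done as asked, in the order asked, and still so for the second after the job is handed in, with the robot touching nothing.
It also fails if it takes over 43 s, if anything falls off the work surface, if the arm or the gripper's body presses on something with over 40 N, if the wrist force passes 120 N, or if a joint passes its speed limit or range.

### The arm

A 6-joint arm with a two-finger parallel gripper is mounted at the origin on the work surface. World frame = base frame: x ahead of the robot, y to its left, z up, the work surface at z = 0. Lengths are in m, angles in rad, forces in N, time in s.
With the tool pointing down it reaches from about 0.25 to 0.85 m from the base axis. Payload 12.5 kg.
Tool frame: the origin (TCP) lies at the very end of the fingers, on their centre line; the grasp point (between the pads) lies r.hold_point_z behind it (r.hold_point_z is the distance from the TCP to the grasp point, in m); z points along the fingers, y is the line along which they close (so a half turn about z gives the same grasp; the last joint's range is limited). The gripper opens to 93 mm and grips with 3 to 60 N. Pads are 15 mm wide; open, the fingers measure 128 mm over their backs; the gripper's body (75 mm by 188 mm) begins 65 mm behind the grasp point.
Start: joints at [-1.274, 0.351, 1.652, -0, 1.139, -0.085], TCP at [0.205, -0.51, 0.219] pointing down, gripper open.
Joint ranges: [-2.75, 2.75], [-0.79, 2.1], [0.01, 2.65], [-1.57, 4.71], [0.07, 3.14], [-2.87, 2.87]. Speed limits (rad/s): [2.22, 2.22, 2.79, 3.14, 3.14, 3.14].

### API

Orientations are given as a rotation vector (axis times angle).
In Python, from plant import r gives the robot as it stands. The module is installed in compiled form; this text tells all that it offers.
- The arm moves only by the tool arm_command, never from a script. Its argument "deltas" is a list of rows, each a list of 7 numbers: the turn, a rotation vector about the tool's x, y, z in degrees, then the shift along the tool's x, y, z in cm, then the gripper's target within -1 to 1 (shut at 1, half-way at 0, fully open at -1). A call has 1 to 12 rows; each row shifts and turns the commanded pose from where the row before left it, along the tool's axes as they then stand; what a row does not reach is not made up. A row lasts 1/12 s, in which the tool goes at most 41.7 mm and 7.16 degrees, less where a joint would pass 70% of its speed; a pose out of reach is approached as far as the arm can. A call with a gripper value outside its range is refused whole. The fingers move at their own pace and stop on an object; "newtons" is the grip in N (left out, the last holds). Time passes only in rows, so rows that do not move let the fingers close. It gives the time, the measured TCP pose, the force, the opening and the grip force at its end, in the units of the state.
- r.get_state(): the state, without advancing time (a new reading comes with each control period).
- r.read_camera(name): name is "scene" or "top" or "wrist"; returns the picture (400x640x3 uint8, red, green, blue); there is no depth.
- r.camera_info(name): a dict with "fx", "fy", "cx", "cy" (pixels), "rvec" (rotation vector, rad) and "tvec" (3), from world to camera coordinates, as OpenCV has them. Camera axes: x right, y down, z forward; pixel columns grow to the right and rows downward; lengths in m; the calibration is good to about 2 mm. A picture is of the moment at which its call begins: read the wrist's pose just before it. camera_info takes no time and is no camera call; for the wrist camera it gives the pose at the moment of the call.
- r.job_done(): hands the job in; it is judged then, once.
The state is a dict: "time": time; "q": joint angles; "dq": joint speeds; "joint_efforts": joint torques, N m; "eef_pos": TCP position; "eef_rot": TCP orientation; "contact_force": force on the tool from outside, world axes, zero at the start; "torque": the same for the moment, N m; "grip_width": opening from 0.0 (shut) to 1.0 (fully open); "grip_force": force on a finger pad.
Only numpy, scipy, OpenCV 4.12 (cv2) and the standard library are available. Lean on these libraries where they do the work, as an engineer would, in place of code of your own. Each camera call takes 0.05 s, during which the arm holds its last target. There are 200 camera calls.

## Working session

There is one attempt and no reset: what is moved stays moved. The work goes in short steps, Python scripts to look and compute and a tool call to move; the robot and the scene stay as the last step left them, time stands still between calls to the robot, and variables do not carry over. Pictures are saved under pics/ and viewed, at most 10 in all, crops included, and the job is handed in when it is done.

Besides the shell and the picture viewer there is one more tool, called after "Emit:" as a command line: name --pt "numbers of a row" for each row, then --argument value for the rest. arm_command: Moves the arm, as the interface text tells. Its arguments: {"type":"object","properties":{"deltas":{"type":"array"},"newtons":{"type":"number"}},"required":["deltas"]}

```bash
mkdir -p pics; cat > h.py <<'E'
import numpy as np, cv2
from plant import r
from scipy.spatial.transform import Rotation as R
def cam(n):
    c=r.camera_info(n); K=np.array([[c['fx'],0,c['cx']],[0,c['fy'],c['cy']],[0,0,1.]])
    return K,cv2.Rodrigues(np.array(c['rvec'],float))[0],np.array(c['tvec'],float)
def ray(C,u,v,z):
    K,Rm,t=C; d=Rm.T@np.linalg.solve(K,[u,v,1.]); o=-Rm.T@t
    return o+d*(z-o[2])/d[2]
def proj(C,p):
    K,Rm,t=C; q=K@(Rm@np.array(p)+t); return q[:2]/q[2]
def snap(n,f):
    C=cam(n); im=r.read_camera(n); cv2.imwrite('pics/'+f,im[:,:,::-1]); np.save('pics/'+f+'.npy',im); np.savez('pics/'+f+'.npz',K=C[0],R=C[1],t=C[2]); return C,im
def load(f):
    z=np.load('pics/'+f+'.npz'); return (z['K'],z['R'],z['t']),np.load('pics/'+f+'.npy')
E
python3 - <<'E'
from h import *
for n in('top','scene'):
    C,im=snap(n,n+'0.png'); print(n,C[0][0,0],-C[1].T@C[2])
print(r.hold_point_z, r.get_state())
E
```

```text
top 519.5950079542351 [ 0.34906117 -0.05768872  1.52211052]
scene 368.29584798395746 [ 1.48946913 -0.40766453  0.87023107]
0.0188 {'time': 0.1, 'q': array([-1.27361337e+00,  3.51187719e-01,  1.65233267e+00,  1.57026639e-05,
        1.13912199e+00, -8.46239878e-02]), 'dq': array([ 0.00044749, -0.00160686, -0.00177826,  0.0005299 ,  0.00196557,
       -0.00025453]), 'joint_efforts': array([ 6.29326769e-04, -4.98029673e+01, -2.85705006e+01,  7.00009335e-02,
        2.38969963e-02, -5.78941012e-05]), 'eef_pos': array([ 0.20485474, -0.51009843,  0.21816275]), 'eef_rot': array([-3.08349562e+00, -5.95896254e-01,  1.52593225e-04]), 'contact_force': array([ 0.21074698, -1.01268619,  0.04218677]), 'torque': array([0.00450514, 0.01470547, 0.02965842]), 'grip_force': 0.0, 'grip_width': 0.9988019032922324}
```

View pics/top0.png

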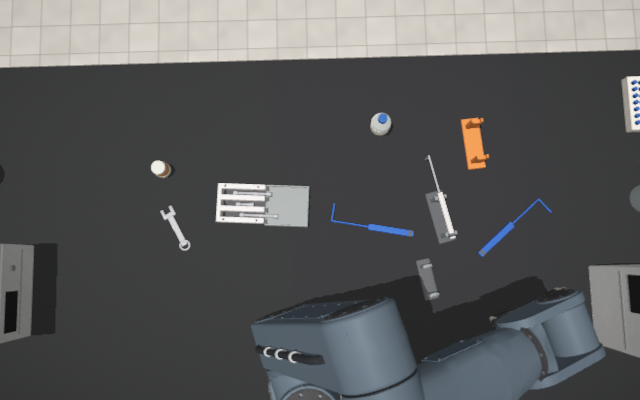

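View pics/scene0.png

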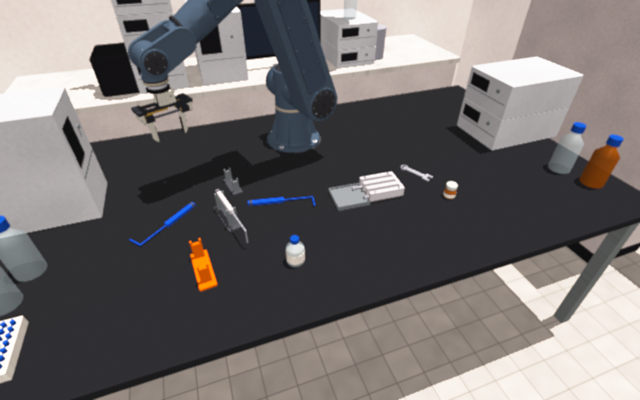

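The top view shows three picks. The aluminium one is at (441,205), lying in the grey stand with its hook end near (429,157). The other two are blue, at (372,228) and (512,228). There are three stands: large grey (440,217), small grey (428,278) and orange (474,143). The aluminium pick and the large grey stand fit the description. The rack is at (240,203) with its mouths and tray to the right, at (288,206). I'll confirm this in an enlarged crop.

```bash
python3 - <<'E'
from h import *
C,im=load('top0.png')
a=cv2.resize(im[145:255,395:495],None,fx=4,fy=4,interpolation=cv2.INTER_CUBIC)
b=cv2.resize(im[175:235,210:315],None,fx=3.8,fy=3.8,interpolation=cv2.INTER_CUBIC)
o=np.zeros((440,800,3),np.uint8); o[:440,:400]=a; o[:b.shape[0],400:400+b.shape[1]]=b[:,:400]
cv2.imwrite('pics/crop1.png',o[:,:,::-1])
for n,u,v,z in [('stand',441,215,.07),('hook',429,157,.075),('handleend',449,240,.084),('mouth',266,205,.0),('bottle',381,124,.05),('jar',161,169,.05),('wrench',176,228,0)]: print(n,ray(C,u,v,z).round(3))
E
```

```text
stand [ 0.461 -0.368  0.07 ]
hook [ 0.625 -0.341  0.075]
handleend [ 0.39  -0.384  0.084]
mouth [0.509 0.13  0.   ]
bottle [ 0.731 -0.212  0.05 ]
jar [0.615 0.425 0.05 ]
wrench [0.447 0.395 0.   ]
```

View pics/crop1.png

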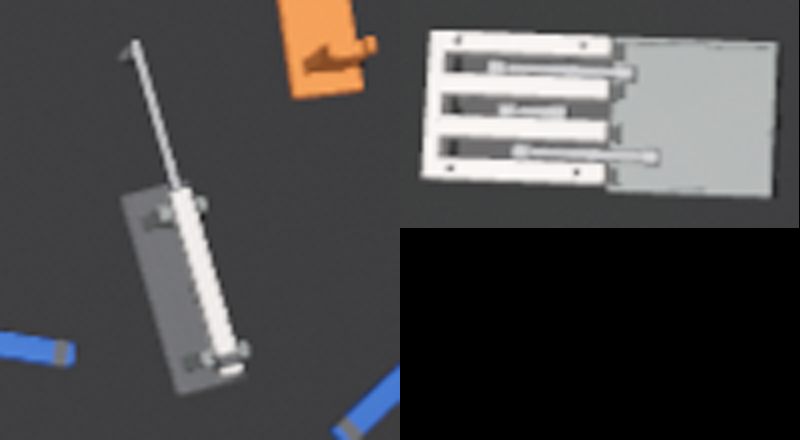

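The crop confirms it: the aluminium pick lies in the large grey stand with its hook toward +x. The short column is in the middle lane, at crop (532,111), between the two long ones. Next I'll go above the pick.

```bash
cat >> h.py <<'E'
def plan(p,yaw,relto=None):
    s=r.get_state(); R0=R.from_rotvec(s['eef_rot']); y=np.radians(yaw)
    R1=R.from_matrix(np.array([[np.cos(y),np.sin(y),0],[np.sin(y),-np.cos(y),0],[0,0,-1]]))
    x=R0.as_matrix()[:,0]
    print('t',round(s['time'],2),'pos',s['eef_pos'].round(4),'yaw',np.degrees(np.arctan2(x[1],x[0])).round(2),'tilt',R0.as_matrix()[:,2].round(4),'q6',s['q'][5].round(2),'F',s['contact_force'].round(1))
    print('shift cm (tool axes now)',(R0.inv().apply(np.array(p)-s['eef_pos'])*100).round(2),'turn deg',np.degrees((R0.inv()*R1).as_rotvec()).round(2),'shift cm (new axes)',(R1.inv().apply(np.array(p)-s['eef_pos'])*100).round(2))
E
python3 -c "
from h import *
plan([.46,-.37,.24],10.6)"
```

```text
t 0.1 pos [ 0.2049 -0.5101  0.2182] yaw 21.88 tilt [-3.e-04  1.e-03 -1.e+00] q6 -0.08 F [ 0.2 -1.   0. ]
shift cm (tool axes now) [28.9  -3.5  -2.18] turn deg [-0.06  0.   11.28] shift cm (new axes) [27.66 -9.08 -2.18]
```

Emit:
arm_command --pt "0 0 0 2.9 -0.35 -0.2 -1" --pt "0 0 0 2.9 -0.35 -0.2 -1" --pt "0 0 0 2.9 -0.35 -0.2 -1" --pt "0 0 0 2.9 -0.35 -0.2 -1" --pt "0 0 0 2.9 -0.35 -0.2 -1" --pt "0 0 0 2.9 -0.35 -0.2 -1" --pt "0 0 0 2.9 -0.35 -0.2 -1" --pt "0 0 0 2.9 -0.35 -0.2 -1" --pt "0 0 0 2.9 -0.35 -0.2 -1" --pt "0 0 0 2.9 -0.35 -0.2 -1" --pt "0 0 5.6 0 0 0 -1" --pt "0 0 5.6 0 0 0 -1"

```text
time: 1.1
eef_pos: [0.4622, -0.3687, 0.2382]
eef_rot: [-3.128, -0.289, 0.001]
contact_force: [-0.1, 0.1, 0.1]
grip_width: 0.999
grip_force: 0.0
```

Emit:
arm_command --pt "0 0 0 0 0 0 -1" --pt "0 0 0 0 0 0 -1" --pt "0 0 0 0 0 0 -1"

```text
time: 1.35
eef_pos: [0.4608, -0.3699, 0.2385]
eef_rot: [-3.127, -0.297, 0.0]
contact_force: [-0.2, -0.3, -0.1]
grip_width: 1.003
grip_force: 0.0
```

```bash
python3 -c "
from h import *
plan([.46,-.37,.24],10.6)
C,im=snap('wrist','w1.png'); print(-C[1].T@C[2],C[0][0,0])
C,im=snap('top','top1.png')
"
```

```text
t 1.35 pos [ 0.4608 -0.3699  0.2385] yaw 10.83 tilt [-2.e-04  2.e-04 -1.e+00] q6 0.63 F [-0.2 -0.3 -0.1]
shift cm (tool axes now) [-0.08 -0.01 -0.15] turn deg [-0.01  0.01  0.23] shift cm (new axes) [-0.08 -0.01 -0.15]
[ 0.54006932 -0.35514962  0.40204454] 360.1340466738227
```

View pics/w1.png

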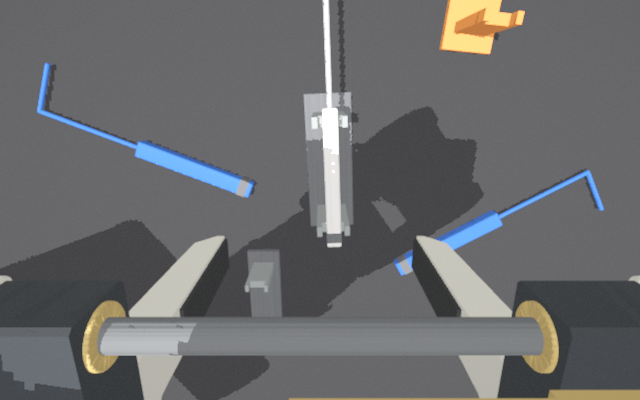

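The wrist view shows the aluminium handle running from about (330,109) down to (335,245) in the grey stand, with the shaft going up from there. I'll measure its axis and ends.

```bash
python3 - <<'E'
from h import *
C,im=load('w1.png')
g=im.min(2).astype(int)
for v in (112,140,160,180,200,220,235,240,244,248):
    row=g[v,305:360]; print(v,row[::2])
P=[]
for v in range(150,225,5):
    k=np.where(g[v,318:350]>150)[0]+318
    a,b=ray(C,k.min(),v,.084),ray(C,k.max()+1,v,.084); P.append(np.r_[(a+b)/2,np.hypot(*(a-b)[:2])])
P=np.array(P);print(P.round(4)); f=np.polyfit(P[:,0],P[:,1],1); print(np.degrees(np.arctan(f[0])))
print('col',[(v,g[v,330],g[v,334]) for v in list(range(100,118))+list(range(230,250))])
for u,v in((330,109),(335,237),(335,246)): print(ray(C,u,v,.084).round(4))
E
```

```text
112 [176 178 178 183 165 158 152 152 165 255 255 255 255 255 255 255 243 140
 138 137 121 122 116 117  89 106 107 105]
140 [116 143 155 152 119 122 120 155 119 255 255 255 255 255 255 255 255 126
 115 119 115 117 135 131 106 105 106 106]
160 [107 117 117 117 119 120 118 117 116 165 226 228 228 228 229 228 226 163
 115 116 114 116 118 107  70  70  70  69]
180 [106 106 118 119 116 119 117 120 118 117 218 228 226 227 229 228 227 190
 114 116 116 116 119 115  68  72  68  72]
200 [ 70  71  96 120 119 120 117 118 119 118 181 225 225 226 228 228 228 216
 113 115 115 116 118 116  77  71  70  71]
220 [ 71  70  70 118 120 119 132 140 138 140 144 220 225 225 226 228 227 224
 152 140 139 140 121 118  89  69  69  70]
235 [ 70  67  68  69  70  72 138 166 166  68  71 114 114 117 121 114 118 117
 102  69 134 137 122  72  71  71  67  66]
240 [ 71  70  68  71  72  72  67  68  71  70  71 109 117 114 118 119 118 116
 101  70  70  66  68  70  70  70  70  73]
244 [ 72  70  71  68  68  70  71  71  69  68  69 183 225 225 225 227 227 226
 180  70  69  71  70  66  70  71  67  69]
248 [69 69 70 71 71 71 67 71 
[... 1391 characters left out ...]
33, np.int64(197), np.int64(194)), (234, np.int64(136), np.int64(116)), (235, np.int64(116), np.int64(116)), (236, np.int64(115), np.int64(118)), (237, np.int64(115), np.int64(116)), (238, np.int64(114), np.int64(117)), (239, np.int64(117), np.int64(116)), (240, np.int64(115), np.int64(118)), (241, np.int64(114), np.int64(118)), (242, np.int64(126), np.int64(139)), (243, np.int64(198), np.int64(202)), (244, np.int64(226), np.int64(227)), (245, np.int64(226), np.int64(226)), (246, np.int64(206), np.int64(199)), (247, np.int64(144), np.int64(122)), (248, np.int64(68), np.int64(71)), (249, np.int64(73), np.int64(70))]
[ 0.5235 -0.3675  0.084 ]
[ 0.4075 -0.3955  0.084 ]
[ 0.3983 -0.3974  0.084 ]
```

```bash
python3 -c "
from h import *
plan([.475,-.379,.056],13.4)"
```

```text
t 1.45 pos [ 0.4608 -0.37    0.2386] yaw 10.76 tilt [-1.e-04  1.e-04 -1.e+00] q6 0.63 F [-0.   0.2 -0.3]
shift cm (tool axes now) [ 1.23  1.15 18.26] turn deg [-0.01  0.   -2.64] shift cm (new axes) [ 1.18  1.2  18.26]
```

Emit:
arm_command --pt "0 0 -2.6 0 0 0 -1" --pt "0 0 0 1.18 1.2 2.3 -1" --pt "0 0 0 0 0 3 -1" --pt "0 0 0 0 0 3 -1" --pt "0 0 0 0 0 3 -1" --pt "0 0 0 0 0 2.5 -1" --pt "0 0 0 0 0 2 -1" --pt "0 0 0 0 0 1.5 -1" --pt "0 0 0 0 0 1 -1" --pt "0 0 0 0 0 0 -1" --pt "0 0 0 0 0 0 -1"

```text
time: 2.37
eef_pos: [0.4753, -0.379, 0.0559]
eef_rot: [-3.12, -0.364, 0.0]
contact_force: [-0.5, 0.1, 0.3]
grip_width: 1.0
grip_force: 0.0
```

Emit:
arm_command --pt "0 0 0 0 0 0 1" --pt "0 0 0 0 0 0 1" --pt "0 0 0 0 0 0 1" --pt "0 0 0 0 0 0 1" --pt "0 0 0 0 0 0 1" --pt "0 0 0 0 0 0 1" --pt "0 0 0 0 0 0 1" --pt "0 0 0 0 0 0 1" --pt "0 0 0 0 0 0 1" --pt "0 0 0 0 0 0 1" --newtons 40

```text
time: 3.2
eef_pos: [0.4753, -0.3788, 0.0556]
eef_rot: [-3.121, -0.363, 0.0]
contact_force: [0.2, 0.1, 0.7]
grip_width: 0.334
grip_force: 0.0
```

```bash
python3 - <<'E'
from h import *
plan([.475,-.379,.15],13.4); print(r.get_state()['grip_width'])
# rack from top image
C,im=load('top1.png')
b=im[175:235,205:320]; g=im.min(2)
m=(g>190).astype(np.uint8); m[:,:205]=0;m[:,315:]=0;m[:178]=0;m[232:]=0
c=np.vstack(cv2.findContours(m,cv2.RETR_EXTERNAL,cv2.CHAIN_APPROX_NONE)[0]); rc=cv2.minAreaRect(c); bx=cv2.boxPoints(rc)
print(rc); print(np.array([ray(C,u,v,.048) for u,v in bx]).round(4))
print(g[194:216,224:285])
E
```

```text
t 3.2 pos [ 0.4753 -0.3788  0.0556] yaw 13.28 tilt [-0.  0. -1.] q6 0.59 F [0.2 0.1 0.7]
shift cm (tool axes now) [-0.03  0.01 -9.44] turn deg [-0.    0.   -0.12] shift cm (new axes) [-0.03  0.01 -9.44]
0.33359445410327976
((246.36756896972656, 202.84024047851562), (60.13667678833008, 38.52882385253906), 1.9749338626861572)
[[0.4613 0.2681 0.048 ]
 [0.5719 0.2642 0.048 ]
 [0.5615 0.0916 0.048 ]
 [0.4511 0.0969 0.048 ]]
[[197 197 201 ... 181 181 181]
 [237 237 237 ... 181 181 181]
 [243 243 243 ... 181 181 181]
 ...
 [ 61  91 109 ... 183 183 183]
 [ 61  91 110 ... 183 183 183]
 [ 61  91 110 ... 183 183 183]]
```

Emit:
arm_command --pt "0 0 0 0 0 0 1" --pt "0 0 0 0 0 0 1" --pt "0 0 0 0 0 0 1" --pt "0 0 0 0 0 0 1" --pt "0 0 0 0 0 0 1" --pt "0 0 0 0 0 0 1" --newtons 40

```text
time: 3.7
eef_pos: [0.4752, -0.3788, 0.0556]
eef_rot: [-3.12, -0.363, 0.0]
contact_force: [0.1, 1.1, 0.1]
grip_width: 0.146
grip_force: 40.0
```

Emit:
arm_command --pt "0 0 0 0 0 -0.5 1" --pt "0 0 0 0 0 -1 1" --pt "0 0 0 0 0 -1.5 1" --pt "0 0 0 0 0 -2 1" --pt "0 0 0 0 0 -2 1" --pt "0 0 0 0 0 -2 1" --pt "0 0 0 0 0 -2 1" --pt "0 0 0 0 0 -2 1" --pt "0 0 0 0 0 -1 1" --pt "0 0 0 0 0 0 1"

```text
time: 4.53
eef_pos: [0.476, -0.3795, 0.1985]
eef_rot: [3.117, 0.363, 0.005]
contact_force: [-0.3, -0.2, -1.0]
grip_width: 0.146
grip_force: 40.0
```

```bash
python3 - <<'E'
from h import *
# look pose: yaw 86.6, TCP placed 7cm to the +x side of lane line, 12cm before the mouth
plan([.58,.03,.195],86.6); s=r.get_state(); print(s['grip_width'],s['grip_force'])
E
```

```text
t 4.53 pos [ 0.476  -0.3795  0.1985] yaw 13.28 tilt [ 0.0033 -0.003  -1.    ] q6 0.59 F [-0.3 -0.2 -1. ]
shift cm (tool axes now) [ 19.52 -37.47   0.26] turn deg [ 2.800e-01  1.000e-02 -7.332e+01] shift cm (new axes) [41.5   7.95  0.35]
0.14641174841747207 39.99959886074066
```

Emit:
arm_command --pt "0 0 -3 0 0 0 1" --pt "0 0 -6 0 0 0 1" --pt "0 0 -7 0 0 0 1" --pt "0 0 -7 0 0 0 1" --pt "0 0 -7 0 0 0 1" --pt "0 0 -7 0 0 0 1" --pt "0 0 -7 0 0 0 1" --pt "0 0 -7 0 0 0 1" --pt "0 0 -7 0 0 0 1" --pt "0 0 -7 0 0 0 1" --pt "0 0 -5.3 0 0 0 1" --pt "0 0 -3 0 0 0 1"

```text
time: 5.53
eef_pos: [0.4749, -0.3785, 0.1944]
eef_rot: [-2.28, -2.159, 0.0]
contact_force: [-0.7, -0.5, -0.5]
grip_width: 0.146
grip_force: 40.0
```

Emit:
arm_command --pt "0 0 0 2 0.4 0 1" --pt "0 0 0 3.5 0.7 0 1" --pt "0 0 0 4 0.8 0 1" --pt "0 0 0 4 0.8 0 1" --pt "0 0 0 4 0.8 0 1" --pt "0 0 0 4 0.8 0 1" --pt "0 0 0 4 0.8 0 1" --pt "0 0 0 4 0.8 0 1" --pt "0 0 0 4 0.7 0 1" --pt "0 0 0 4 0.7 0 1" --pt "0 0 0 2.5 0.5 0 1" --pt "0 0 0 1.5 0.1 0 1"

```text
time: 6.53
eef_pos: [0.5789, 0.0337, 0.1945]
eef_rot: [-2.284, -2.156, 0.001]
contact_force: [0.9, 0.7, -1.4]
grip_width: 0.146
grip_force: 40.0
```

Emit:
arm_command --pt "0 0 0 0 0 0 1" --pt "0 0 0 0 0 0 1" --pt "0 0 0 0 0 0 1"

```text
time: 6.78
eef_pos: [0.5785, 0.03, 0.195]
eef_rot: [-2.287, -2.153, 0.001]
contact_force: [-1.0, -0.0, -1.4]
grip_width: 0.148
grip_force: 40.0
```

```bash
python3 - <<'E'
from h import *
plan([.58,.03,.195],86.6)
C,im=snap('wrist','w2.png'); C,im=snap('top','top2.png')
E
```

```text
t 6.78 pos [0.5785 0.03   0.195 ] yaw 86.56 tilt [-1.1e-03 -2.0e-04 -1.0e+00] q6 0.03 F [-1.  -0.  -1.4]
shift cm (tool axes now) [ 0.01  0.15 -0.  ] turn deg [-0.06  0.01 -0.04] shift cm (new axes) [ 0.01  0.15 -0.  ]
```

View pics/w2.png

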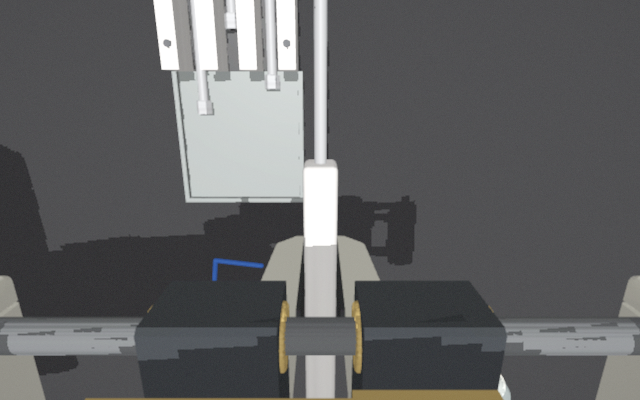

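The wrist view shows the tray at (245,135) and the lane mouths near v=70. The short column's front nut is at (231,20) in the middle lane. I'll go 8 cm forward to see its rear end.

Emit:
arm_command --pt "0 0 0 2 0 0 1" --pt "0 0 0 3 0 0 1" --pt "0 0 0 2 0 0 1" --pt "0 0 0 1 0 0 1" --pt "0 0 0 0 0 0 1" --pt "0 0 0 0 0 0 1" --pt "0 0 0 0 0 0 1"

```text
time: 7.47
eef_pos: [0.5837, 0.1093, 0.1956]
eef_rot: [2.288, 2.153, -0.001]
contact_force: [1.0, -0.5, -1.2]
grip_width: 0.149
grip_force: 40.0
```

```bash
python3 - <<'E'
from h import *
plan([.58,.11,.195],86.6)
C,im=snap('wrist','w3.png')
b=cv2.resize(im[0:200,130:345],None,fx=3,fy=3,interpolation=cv2.INTER_CUBIC)
cv2.imwrite('pics/w3c.png',b[:,:,::-1])
E
```

```text
t 7.47 pos [0.5837 0.1093 0.1956] yaw 86.52 tilt [-1.e-04 -3.e-04 -1.e+00] q6 0.17 F [ 1.  -0.5 -1.2]
shift cm (tool axes now) [ 0.05 -0.37  0.06] turn deg [-0.01  0.02 -0.08] shift cm (new axes) [ 0.05 -0.37  0.06]
```

View pics/w3c.png

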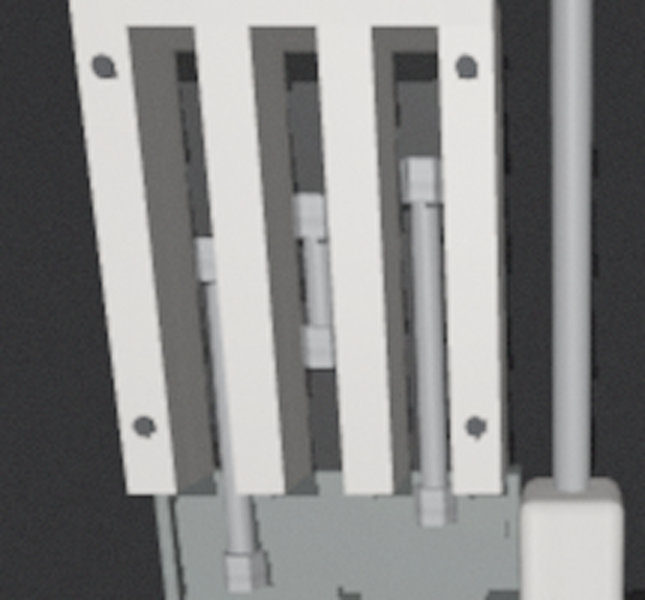

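```bash
python3 - <<'E'
from h import *
C,im=load('w3.png')
q=lambda u,v,z: ray(C,130+u/3-.33,v/3-.33,z)
m=(q(284,494,.048)+q(345,494,.048))/2; b=(q(250,27,.048)+q(318,27,.048))/2
m4=(q(127,494,.048)+q(503,494,.048))/2; b4=(q(70,0,.048)+q(494,0,.048))/2
print(m.round(4),b.round(4),np.linalg.norm(b-m),m4.round(4)); d=(b-m)/np.linalg.norm(b-m)
yaw=np.degrees(np.arctan2(d[1],d[0])); d4=b4-m4; print('yaw',yaw, np.degrees(np.arctan2(d4[1],d4[0])))
d=d.copy(); n=np.array([-d[1],d[0],0])
for k,u,v,z in (('rear',312,194,.024),('rear front face nut',312,237,.024),('front',318,367,.018),('shaft',572,480,.2144),('shaft2',572,5,.2144)):
    p=q(u,v,z)-m; print(k,q(u,v,z).round(4),'lane x',(p@d).round(4),'y',(p@n).round(4))
# hook tip prediction
s=r.get_state(); print(s['eef_pos'])
E
```

```text
[0.5097 0.1279 0.048 ] [0.5178 0.2515 0.048 ] 0.12378461863282038 [0.5099 0.1279 0.048 ]
yaw 86.25360779056864 86.34512767911347
rear [0.5144 0.212  0.024 ] lane x 0.0842 y 0.0008
rear front face nut [0.5129 0.2001 0.024 ] lane x 0.0722 y 0.0016
front [0.5084 0.162  0.018 ] lane x 0.0339 y 0.0036
shaft [0.5874 0.1604 0.2144] lane x 0.0375 y -0.0754
shaft2 [0.5909 0.2183 0.2144] lane x 0.0955 y -0.0751
[0.58372503 0.10929617 0.19562286]
```

```bash
python3 - <<'E'
from h import *
plan([.506,.071,.1],86.3)
E
```

```text
t 7.52 pos [0.5837 0.1093 0.1956] yaw 86.51 tilt [-1.e-04 -2.e-04 -1.e+00] q6 0.17 F [-0.1  0.2 -1.5]
shift cm (tool axes now) [-4.29 -7.52  9.56] turn deg [-0.    0.01  0.21] shift cm (new axes) [-4.32 -7.51  9.56]
```

Emit:
arm_command --pt "0 0 0.2 -0.6 -1 0 1" --pt "0 0 0 -1.2 -2 0 1" --pt "0 0 0 -1.2 -2.5 0 1" --pt "0 0 0 -1.3 -2 0.5 1" --pt "0 0 0 0 0 2.3 1" --pt "0 0 0 0 0 2.8 1" --pt "0 0 0 0 0 2.5 1" --pt "0 0 0 0 0 1.5 1" --pt "0 0 0 0 0 0 1" --pt "0 0 0 0 0 0 1" --pt "0 0 0 0 0 0 1"

```text
time: 8.43
eef_pos: [0.5069, 0.072, 0.1008]
eef_rot: [2.29, 2.149, 0.002]
contact_force: [0.1, -0.3, -1.0]
grip_width: 0.146
grip_force: 40.0
```

```bash
python3 - <<'E'
from h import *
plan([.506,.071,.0485],86.3)
C,im=snap('wrist','w4.png');C2,s=snap('scene','s4.png');C3,t=snap('top','t4.png')
o=np.zeros((600,800,3),np.uint8)
a=cv2.resize(im[0:200,200:440],None,fx=1.65,fy=1.65,interpolation=cv2.INTER_CUBIC); o[:a.shape[0],:a.shape[1]]=a
u,v=proj(C2,[.515,.2,.05]).astype(int); b=cv2.resize(s[v-37:v+38,u-50:u+50],None,fx=4,fy=4,interpolation=cv2.INTER_CUBIC); o[:300,400:800]=b
u,v=proj(C3,[.515,.2,.05]).astype(int); b=cv2.resize(t[v-30:v+30,u-40:u+40],None,fx=5,fy=4.3*5/4.3,interpolation=cv2.INTER_CUBIC); o[300:600,400:800]=b
cv2.imwrite('pics/c4.png',o[:,:,::-1])
E
```

```text
t 8.43 pos [0.5069 0.072  0.1008] yaw 86.34 tilt [ 0.0016  0.     -1.    ] q6 0.11 F [ 0.1 -0.3 -1. ]
shift cm (tool axes now) [-0.1  -0.09  5.23] turn deg [ 0.09 -0.01  0.04] shift cm (new axes) [-0.1  -0.08  5.23]
```

View pics/c4.png

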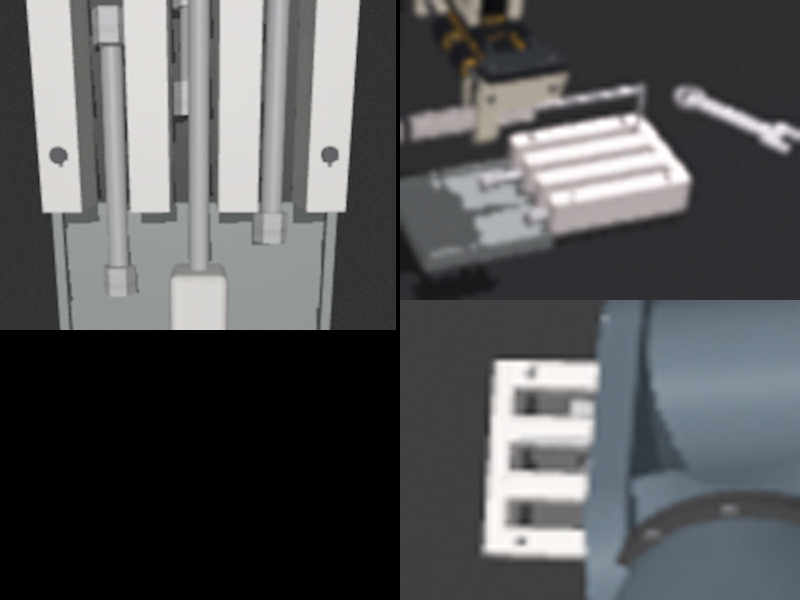

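Combined view: the shaft (crop u=199) sits about 2 mm right of the middle lane's centre (u=194). The scene crop shows the hook over the back part of the lane, bend at crop (641,88). I'll check the bend against the prediction.

```bash
python3 - <<'E'
from h import *
C,s=load('s4.png'); u,v=proj(C,[.515,.2,.05]).astype(int)
d=np.array([.0645,.998,0]); g=np.array([.5069,.072,.1202])
for p in (g+d*.16,g+d*.16-[0,0,.0525],g+d*.06): 
    a=proj(C,p); print(400+(a[0]-u+50)*4,(a[1]-v+37)*4)
plan([.506-.0009,.071,.0485],86.3)
E
```

```text
643.2033627897958 84.31555131594007
636.3192087731952 131.00948850964335
541.7170634216998 101.45258560072352
t 8.58 pos [0.5068 0.0723 0.1008] yaw 86.37 tilt [ 2.e-03  1.e-04 -1.e+00] q6 0.11 F [ 0.6 -0.6 -1.1]
shift cm (tool axes now) [-0.14 -0.17  5.23] turn deg [ 0.11 -0.01  0.07] shift cm (new axes) [-0.14 -0.16  5.23]
```

Emit:
arm_command --pt "0 0 0 -0.1 -0.17 0 1" --pt "0 0 0 0 0 0.8 1" --pt "0 0 0 0 0 1.2 1" --pt "0 0 0 0 0 1 1" --pt "0 0 0 0 0 0.8 1" --pt "0 0 0 0 0 0.6 1" --pt "0 0 0 0 0 0.3 1" --pt "0 0 0 0 0 0 1" --pt "0 0 0 0 0 0 1"

```text
time: 9.33
eef_pos: [0.5045, 0.0715, 0.0527]
eef_rot: [-2.291, -2.15, 0.0]
contact_force: [0.4, -0.7, -1.0]
grip_width: 0.146
grip_force: 40.0
```

```bash
python3 - <<'E'
from h import *
plan([.505,.071,.0485],86.3)
E
```

```text
t 9.33 pos [0.5045 0.0715 0.0527] yaw 86.38 tilt [-0. -0. -1.] q6 0.11 F [ 0.4 -0.7 -1. ]
shift cm (tool axes now) [-0.05  0.06  0.42] turn deg [-0.    0.    0.08] shift cm (new axes) [-0.05  0.06  0.42]
```

Emit:
arm_command --pt "0 0 0 0 0 0.3 1" --pt "0 0 0 0 0 0.1 1" --pt "0 0 0 0 0 0 1" --pt "0 0 0 -0.5 0 0 1" --pt "0 0 0 -0.7 0 0 1" --pt "0 0 0 -0.6 0 0 1" --pt "0 0 0 -0.6 0 0 1" --pt "0 0 0 -0.6 0 0 1" --pt "0 0 0 0 0 0 1"

```text
time: 10.08
eef_pos: [0.5024, 0.0404, 0.0487]
eef_rot: [2.292, 2.149, -0.0]
contact_force: [-0.5, 0.6, -2.0]
grip_width: 0.151
grip_force: 40.0
```

```bash
python3 - <<'E'
from h import *
plan([.4975,-.0485,.0485],86.3)
C,im=snap('wrist','w5.png');C2,s=snap('scene','s5.png')
o=np.zeros((360,800,3),np.uint8)
a=cv2.resize(im[0:200,200:440],None,fx=1.65,fy=1.65,interpolation=cv2.INTER_CUBIC); o[:a.shape[0],:a.shape[1]]=a
u,v=proj(C2,[.515,.2,.05]).astype(int); b=cv2.resize(s[v-37:v+38,u-60:u+40],None,fx=4,fy=4,interpolation=cv2.INTER_CUBIC); o[:300,400:800]=b
cv2.imwrite('pics/c5.png',o[:,:,::-1])
E
```

```text
t 10.08 pos [0.5024 0.0404 0.0487] yaw 86.32 tilt [-1.e-04 -1.e-04 -1.e+00] q6 0.05 F [-0.5  0.6 -2. ]
shift cm (tool axes now) [-8.9   0.08  0.02] turn deg [-0.    0.01  0.02] shift cm (new axes) [-8.9   0.08  0.02]
```

View pics/c5.png

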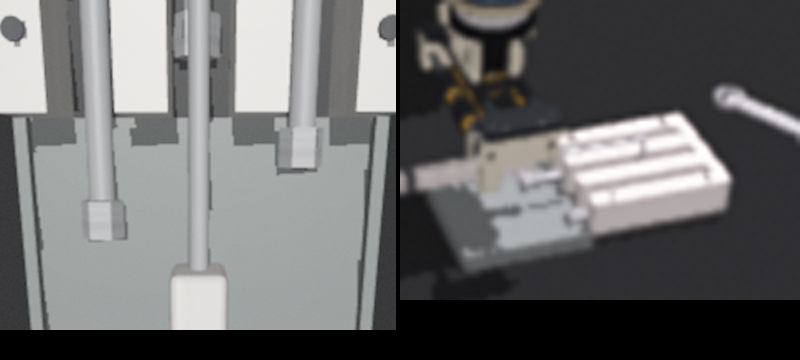

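The front nut at crop (197,35) has advanced toward the mouth under the shaft, so the hook is engaged. I'll continue the drag.

Emit:
arm_command --pt "0 0 0 -0.5 0 0 1" --pt "0 0 0 -0.8 0 0 1" --pt "0 0 0 -0.9 0 0 1" --pt "0 0 0 -0.9 0 0 1" --pt "0 0 0 -0.9 0 0 1" --pt "0 0 0 -0.9 0 0 1" --pt "0 0 0 -0.9 0 0 1" --pt "0 0 0 -0.9 0 0 1" --pt "0 0 0 -0.9 0 0 1" --pt "0 0 0 -0.8 0 0 1" --pt "0 0 0 -0.7 0 0 1" --pt "0 0 0 -0.3 0 0 1"

```text
time: 11.18
eef_pos: [0.4965, -0.0533, 0.0486]
eef_rot: [2.291, 2.149, -0.0]
contact_force: [0.7, 0.5, -1.9]
grip_width: 0.149
grip_force: 40.0
```

Emit:
arm_command --pt "0 0 0 0 0 0 1" --pt "0 0 0 0 0 0 1"

```text
time: 11.35
eef_pos: [0.4965, -0.0523, 0.0486]
eef_rot: [-2.291, -2.15, 0.0]
contact_force: [0.2, -0.1, -1.2]
grip_width: 0.148
grip_force: 40.0
```

```bash
python3 - <<'E'
from h import *
plan([.4975,-.0485,.0485],86.3)
C,im=snap('wrist','w6.png');C2,s=snap('scene','s6.png')
o=np.zeros((360,800,3),np.uint8)
a=cv2.resize(im[0:200,200:440],None,fx=1.65,fy=1.65,interpolation=cv2.INTER_CUBIC); o[:a.shape[0],:a.shape[1]]=a
u,v=proj(C2,[.515,.15,.05]).astype(int); b=cv2.resize(s[v-37:v+38,u-50:u+50],None,fx=4,fy=4,interpolation=cv2.INTER_CUBIC); o[:300,400:800]=b
cv2.imwrite('pics/c6.png',o[:,:,::-1])
E
```

```text
t 11.35 pos [ 0.4965 -0.0523  0.0486] yaw 86.36 tilt [-0.  0. -1.] q6 -0.13 F [ 0.2 -0.1 -1.2]
shift cm (tool axes now) [0.39 0.07 0.01] turn deg [-0.   -0.    0.06] shift cm (new axes) [0.39 0.07 0.01]
```

View pics/c6.png

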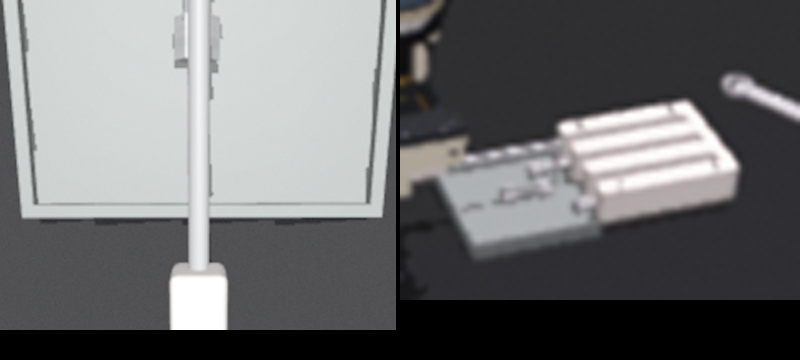

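The short column lies on the tray at scene crop (525,190), with its rear clear of the mouth. The hook is at lane x ≈ -21 mm by kinematics. Now I'll ease off, lift and return the pick.

Emit:
arm_command --pt "0 0 0 0.4 0 0 1" --pt "0 0 0 0 0 0 1" --pt "0 0 0 0 0 -1 1" --pt "0 0 0 0 0 -2 1" --pt "0 0 0 0 0 -2.5 1" --pt "0 0 0 0 0 -2.5 1" --pt "0 0 0 0 0 -2.5 1" --pt "0 0 0 0 0 -2.5 1" --pt "0 0 0 0 0 -1.5 1" --pt "0 0 0 0 0 -0.5 1" --pt "0 0 0 0 0 0 1"

```text
time: 12.37
eef_pos: [0.4972, -0.0482, 0.2]
eef_rot: [2.289, 2.149, 0.002]
contact_force: [0.9, -0.3, -1.3]
grip_width: 0.147
grip_force: 40.0
```

```bash
python3 - <<'E'
from h import *
plan([.4753,-.3788,.20],13.3)
E
```

```text
t 12.37 pos [ 0.4972 -0.0482  0.2   ] yaw 86.39 tilt [ 2.4e-03 -5.0e-04 -1.0e+00] q6 -0.13 F [ 0.9 -0.3 -1.3]
shift cm (tool axes now) [-3.313e+01 -1.000e-01  1.000e-02] turn deg [ 1.300e-01 -7.000e-02  7.309e+01] shift cm (new axes) [-9.74 31.66 -0.  ]
```

Emit:
arm_command --pt "0 0 0 -1.5 0 0 1" --pt "0 0 0 -3 0 0 1" --pt "0 0 0 -3.3 0 0 1" --pt "0 0 0 -3.3 0 0 1" --pt "0 0 0 -3.3 0 0 1" --pt "0 0 0 -3.3 0 0 1" --pt "0 0 0 -3.3 0 0 1" --pt "0 0 0 -3.3 0 0 1" --pt "0 0 0 -3.3 0 0 1" --pt "0 0 0 -3 -0.1 0 1" --pt "0 0 0 -1.5 0 0 1" --pt "0 0 0 -1 0 0 1"

```text
time: 13.37
eef_pos: [0.4741, -0.3797, 0.1971]
eef_rot: [-2.291, -2.147, 0.0]
contact_force: [0.5, 0.3, -1.3]
grip_width: 0.144
grip_force: 40.0
```

Emit:
arm_command --pt "0 0 3 0 0 0 1" --pt "0 0 6 0 0 0 1" --pt "0 0 7 0 0 0 1" --pt "0 0 7 0 0 0 1" --pt "0 0 7 0 0 0 1" --pt "0 0 7 0 0 0 1" --pt "0 0 7 0 0 0 1" --pt "0 0 7 0 0 0 1" --pt "0 0 7 0 0 0 1" --pt "0 0 7 0 0 0 1" --pt "0 0 5.1 0 0 0 1" --pt "0 0 3 0 0 0 1"

```text
time: 14.37
eef_pos: [0.475, -0.3772, 0.1979]
eef_rot: [-3.12, -0.357, 0.001]
contact_force: [-0.2, -0.5, -0.8]
grip_width: 0.146
grip_force: 40.0
```

Emit:
arm_command --pt "0 0 0 0 0 0 1" --pt "0 0 0 0 0 0 1" --pt "0 0 0 0 0 0 1"

```text
time: 14.62
eef_pos: [0.475, -0.3779, 0.1983]
eef_rot: [-3.119, -0.367, 0.001]
contact_force: [0.7, 0.0, -1.4]
grip_width: 0.148
grip_force: 40.0
```

```bash
python3 - <<'E'
from h import *
plan([.4753,-.3788,.0556],13.3)
C2,s=snap('top','top7.png')
E
```

```text
t 14.62 pos [ 0.475  -0.3779  0.1983] yaw 13.42 tilt [-4.e-04  6.e-04 -1.e+00] q6 0.59 F [ 0.7  0.  -1.4]
shift cm (tool axes now) [ 0.02  0.1  14.27] turn deg [-0.04  0.01  0.12] shift cm (new axes) [1.000e-02 9.000e-02 1.427e+01]
```

Emit:
arm_command --pt "0 0 0.1 0 0.1 1 1" --pt "0 0 0 0 0 2 1" --pt "0 0 0 0 0 2.5 1" --pt "0 0 0 0 0 2.5 1" --pt "0 0 0 0 0 2 1" --pt "0 0 0 0 0 1.2 1" --pt "0 0 0 0 0 0.6 1" --pt "0 0 0 0 0 0 1" --pt "0 0 0 0 0 0 1"

```text
time: 15.42
eef_pos: [0.4754, -0.3798, 0.0812]
eef_rot: [3.12, 0.361, 0.001]
contact_force: [-1.0, -0.4, -0.8]
grip_width: 0.144
grip_force: 40.0
```

```bash
python3 - <<'E'
from h import *
plan([.4753,-.3788,.0556],13.3)
E
```

```text
t 15.42 pos [ 0.4754 -0.3798  0.0812] yaw 13.19 tilt [ 6.e-04 -6.e-04 -1.e+00] q6 0.59 F [-1.  -0.4 -0.8]
shift cm (tool axes now) [ 0.01 -0.1   2.56] turn deg [ 0.04 -0.03 -0.12] shift cm (new axes) [ 0.01 -0.1   2.56]
```

Emit:
arm_command --pt "0 0 0 0 -0.05 0.8 1" --pt "0 0 0 0 0 0.7 1" --pt "0 0 0 0 0 0.5 1" --pt "0 0 0 0 0 0.3 1" --pt "0 0 0 0 0 0.2 1" --pt "0 0 0 0 0 0 1" --pt "0 0 0 0 0 0 1" --pt "0 0 0 0 0 0 1"

```text
time: 16.08
eef_pos: [0.4751, -0.3791, 0.0557]
eef_rot: [3.121, 0.36, 0.0]
contact_force: [-0.2, 0.3, -0.9]
grip_width: 0.151
grip_force: 40.0
```

```bash
python3 - <<'E'
from h import *
plan([.4753,-.3788,.0556],13.3)
E
```

```text
t 16.08 pos [ 0.4751 -0.3791  0.0557] yaw 13.18 tilt [ 2.e-04 -2.e-04 -1.e+00] q6 0.59 F [-0.2  0.3 -0.9]
shift cm (tool axes now) [ 0.03 -0.02  0.01] turn deg [ 0.01 -0.01 -0.12] shift cm (new axes) [ 0.03 -0.02  0.01]
```

Emit:
arm_command --pt "0 0 0 0 0 0.05 1" --pt "0 0 0 0 0 0 0.6" --pt "0 0 0 0 0 0 0.2" --pt "0 0 0 0 0 0 -0.2" --pt "0 0 0 0 0 0 -1" --pt "0 0 0 0 0 0 -1" --pt "0 0 0 0 0 0 -1" --pt "0 0 0 0 0 0 -1" --pt "0 0 0 0 0 0 -1" --pt "0 0 0 0 0 0 -1" --pt "0 0 0 0 0 0 -1" --pt "0 0 0 0 0 0 -1"

```text
time: 17.08
eef_pos: [0.475, -0.379, 0.0552]
eef_rot: [3.121, 0.36, 0.0]
contact_force: [0.8, 0.2, -0.0]
grip_width: 0.865
grip_force: 0.0
```

Emit:
arm_command --pt "0 0 0 0 0 -1 -1" --pt "0 0 0 0 0 -2 -1" --pt "0 0 0 0 0 -3 -1" --pt "0 0 0 0 0 -3 -1" --pt "0 0 0 0 0 -3 -1" --pt "0 0 0 0 0 -3 -1" --pt "0 0 0 0 0 -2 -1" --pt "0 0 0 0 0 -1.2 -1" --pt "0 0 0 0 0 0 -1" --pt "0 0 0 0 0 0 -1"

```text
time: 17.92
eef_pos: [0.4748, -0.3789, 0.2368]
eef_rot: [-3.121, -0.36, 0.0]
contact_force: [0.2, -0.0, -0.9]
grip_width: 1.002
grip_force: 0.0
```

```bash
python3 - <<'E'
from h import *
plan([.4753,-.3788,.2386],13.3); print(r.get_state()['grip_width'])
C,im=snap('wrist','w8.png');C3,t=snap('top','t8.png');C2,s=snap('scene','s8.png')
o=np.zeros((600,800,3),np.uint8)
a=cv2.resize(im[0:260,220:440],(400,473),interpolation=cv2.INTER_CUBIC); o[:473,:400]=a
b=cv2.resize(t[175:235,210:310],(400,240),interpolation=cv2.INTER_CUBIC); o[:240,400:]=b
u,v=proj(C2,[.5,-.36,.05]).astype(int); b=cv2.resize(s[v-45:v+45,u-50:u+50],(400,360),interpolation=cv2.INTER_CUBIC); o[240:,400:]=b
cv2.imwrite('pics/c8.png',o[:,:,::-1])
g=im.min(2)
for v in (160,190,220):
    k=np.where(g[v,300:345]>150)[0]+300; a,b=ray(C,k.min(),v,.084),ray(C,k.max()+1,v,.084); print(((a+b)/2).round(4),np.hypot(*(a-b)[:2]).round(4))
E
```

```text
t 17.92 pos [ 0.4748 -0.3789  0.2368] yaw 13.18 tilt [-1.e-04  1.e-04 -1.e+00] q6 0.59 F [ 0.2 -0.  -0.9]
shift cm (tool axes now) [ 0.05  0.   -0.18] turn deg [-0.01  0.01 -0.12] shift cm (new axes) [ 0.05  0.   -0.18]
1.001945933780375
[ 0.4913 -0.3709  0.084 ] 0.0259
[ 0.4642 -0.3771  0.084 ] 0.0265
[ 0.4371 -0.3895  0.084 ] 0.015
```

View pics/c8.png

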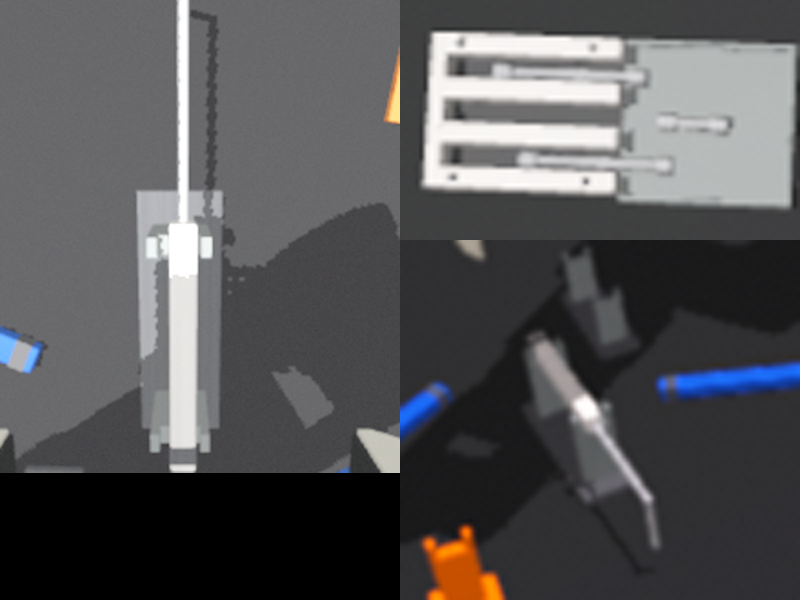

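The pick lies between both pairs of cheeks, (180,245) and (180,440), with its hook hanging down over +x. The short column is on the tray at (693,123), clear of the lanes, and the long columns look unmoved.

```bash
python3 -c "
from h import *
print(r.job_done())"
```

```text
the job is handed in; nothing more can be done
None
```

The job is handed in: the hook dragged the short column out onto the tray, and the pick is back in both saddles with its hook hanging over the same end; it took about 18 s, with no verdict reported.

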